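# Tap a stuck wax mould out of its frame

## Robot

A 6-joint arm with a two-finger parallel gripper is mounted at the origin on the work surface. World frame = base frame: x ahead of the robot, y to its left, z up, the work surface at z = 0. Lengths are in m, angles in rad, forces in N, time in s.
With the tool pointing down it reaches from about 0.25 to 0.775 m from the base axis. Payload 4 kg.
Tool frame: the origin (TCP) lies at the very end of the fingers, on their centre line; the grasp point (between the pads) lies 19 mm behind it; z points along the fingers, y is the line along which they close (so a half turn about z gives the same grasp; the last joint's range is limited). The gripper opens to 85 mm and grips with 20 to 120 N. Pads are 22 mm wide; open, the fingers measure 114 mm over their backs; the gripper's body (76 mm by 85 mm) begins 54 mm behind the grasp point. The pads swing forward as they close: fully open they stand 13 mm farther back than shut.
Start: joints at [1.141, 0.087, 1.371, -0, 1.684, -0.103], TCP at [0.177, 0.521, 0.199] pointing down, gripper open.
Joint ranges: [-3.1, 3.1], [-0.76, 2.03], [0.27, 2.55], [-1.08, 4.22], [0.17, 2.65], [-2.57, 2.57]. Speed limits (rad/s): [2.79, 2.79, 3.14, 3.14, 3.14, 3.14].

## Interface

Orientations are given as [roll, pitch, yaw] about the fixed x, y, z axes, in that order (R = Rz(yaw) Ry(pitch) Rx(roll)).
In Python, from bench import observe, camera, camera_model, sign_off, outline_of gives the robot as it stands.
- The arm moves only by the shell command python3 -m jog FILE [OPENING], which reads ROWS from the file FILE. ROWS is a JSON object whose key "ticks" holds a list of rows, 1 to 12 of them, each of 4 numbers: dx, dy, dz in m, then a turn about the tool's z in rad; each row shifts and turns the commanded pose from where the row before left it, along the tool's axes as they then stand; what a row does not reach is not made up. A row lasts 1/8 s, in which the tool goes at most 0.0625 m and 0.188 rad, less where a joint would pass 70% of its speed; a pose out of reach is approached as far as the arm can. OPENING is the finger opening in m, set as the command begins (- or left out keeps the last). The fingers move at their own pace and stop on an object; the grip force is fixed at half the most. Time passes only in rows, so rows that do not move let the fingers close. It prints the time, the measured TCP pose, the force, the opening and the grip force at its end. Input that does not fit is refused with a message, and nothing moves.
- observe(): the state, without advancing time (a new reading comes with each control period).
- camera(name): name is "side" or "top"; returns the picture (400x640x3 uint8, red, green, blue); there is no depth.
- camera_model(name): a dict with "fx", "fy", "cx", "cy" (pixels), "world_to_cam" (4x4, takes a point from world to camera coordinates). Camera axes: x right, y up, looking along -z (the intrinsics and any distortion apply to the point x, -y, -z); pixel columns grow to the right and rows downward; lengths in m; the calibration is good to about 2 mm. A picture is of the moment at which its call begins. camera_model takes no time and is no camera call.
- sign_off(): hands the job in; it is judged then, once.
Trained networks look in the newest picture that a camera, given by its name, has taken for a name from the list of things; names that differ only in an ending like _2 or _b are one class to them, and where a whole thing is asked for, a point or a joint stands for the part that bears it (a point fixed in the world has none). Each returns a list of dicts, best first, with "conf" (0 to 1); they miss things now and then, are a little off and sometimes report something else, mostly with a low value. They report only what shows in the picture. A call takes as long as a camera call. They do not tell look-alikes from the thing itself.
- outline_of(camera, query): "pixels" (400x640 bool, what is visible of it) and "centre" ([column, row] in pixels, amid what is visible of it).
The state is a dict: "time": time; "joints": joint angles; "dq": joint speeds; "joint_efforts": joint torques, N m; "tool_pos": TCP position; "tcp_rot": TCP orientation; "ft_force": force on the tool from outside, world axes, zero at the start; "torque": the same for the moment, N m; "grip_width": finger opening in m; "finger_force": force on a finger pad.
Only numpy, scipy, OpenCV 4.12 (cv2) and the standard library are available. Lean on these libraries where they do the work, as an engineer would, in place of code of your own. Each camera call takes 0.05 s, during which the arm holds its last target. There are 200 camera calls.

## Task

The brass wax mould has stuck in its aluminium frame, which hangs on it above a small knock-out block. Pick up the mallet and tap the frame's two end rims down lightly and in turn, keeping the frame nearly level and never striking the mould itself, until the frame lets go and drops flat on the bench. Then set the mallet down on the bench clear of the frame, and lift the freed mould off the block and lay it flat in the wooden tray, leaving the jar, the loupe and the steel bench block alone.

Things in the scene. Friction and masses are not known exactly. Their poses are not given: they have to be found in the camera images.
- frame: Aluminium mould frame, 111 mm long (its x), 72 wide (y), 24 high; end walls 16 mm thick, side walls 12. Origin: centre of underside, z up. At the start it hangs level on the stuck mould, underside 26 mm and top 50 mm above the bench, only the knock-out block under its opening. It lets go once its middle has gone down about 12 mm, and falls flat on the bench around the block.
- rim_a (a point): Middle of the top of the frame's -x end wall, 47.5 mm from the frame's middle; rim 16 mm wide (39.5 to 55.5 mm from the middle), 72 mm across. 5 to 9 N down on it sinks this end as far as it is pushed, the other end staying as pivot; no spring-back. Sink 2 to 3 mm a tap, ends in turn: one rim must never get 9 mm lower than the other.
- rim_b (a point): Middle of the top of the frame's +x end wall, otherwise as rim_a. The mould ends 36.5 mm from the frame's middle and comes to stand proud as the frame sinks: centre the mallet's face (16 mm radius) 54 to 62 mm from the frame's middle, so that it overhangs the frame's outer edge and not the mould.
- mould: Brass wax-injection mould, a block 73 mm long (its x), 46 wide (y), 24 high, 0.4 to 0.7 kg. Origin: centre of underside, z up. At first its top is flush with the frame's, so nothing can be gripped. It stands loose on a fixed steel knock-out block 64 x 38 mm, 26 high, and stays there when the frame drops: underside 26 mm above the bench, all sides bare, the frame's top then at 24 mm.
- mallet: Mallet standing on one face: brass head with white nylon faces, 32 mm across, 70 tall; wooden handle 190 mm long, 16 wide, 20 high, level, its middle 35 mm above the lower face, pointing from the head along the mallet's -x, towards the robot. 0.3 to 0.4 kg, balance point 9 mm from the head's axis. Origin: centre of the lower face, z up along the head.
- mallet_grip (a point): Middle of the handle's section, 50 mm from the head's axis along the mallet's -x, 35 mm above the lower face: a good place to grip across the handle (16 mm wide along the mallet's y).
- mallet_head (a point): Centre of the mallet's head, 35 mm above its lower face.
- tray: Open wooden tray fixed on the bench, 130 mm (its x) by 160 mm (its y), 24 mm high, walls and floor 6 mm thick. Origin: centre of underside.
- jar: Amber glass jar with a metal cap, 56 mm in diameter, 50 mm tall; a bystander. Origin: centre of underside.
- loupe: Black eye loupe, 30 mm in diameter, 26 mm tall, with a steel case at its side (to 41 mm along its -x); a bystander. Origin: underside.
- bench_block: Loose steel bench block, 62 x 62 x 19 mm; a bystander. Origin: centre of underside.
Things that resemble listed ones, but are neither listed nor needed, are in the scene too. Several things have the shape of the mould; the one meant has the colours described above. What is shaped like the frame but turquoise is not meant.

How it is judged:
By the outcome, as a careful person would: the job done as asked, in the order asked, and still so for the second after the job is handed in, with the robot touching nothing.
It also fails if it takes over 70 s, if anything falls off the work surface, if the arm or the gripper's body presses on something with over 40 N, if the wrist force passes 120 N, or if a joint passes its speed limit or range.

## Working session

There is one attempt and no reset: what is moved stays moved. The work goes in short steps, Python scripts to look and compute and a shell command to move; the robot and the scene stay as the last step left them, time stands still between calls to the robot, and variables do not carry over. Pictures are saved under pics/ and viewed, at most 10 in all, crops included, and the job is handed in when it is done.

```bash
ls; mkdir -p pics; python3 - <<'E'
from bench import *
import cv2,numpy as np
for n in("top","side"):
    im=camera(n); cv2.imwrite(f"pics/{n}0.png",im[:,:,::-1]); m=camera_model(n)
    print(n,{k:(np.round(v,3).tolist() if k=="world_to_cam" else v) for k,v in m.items()})
    for q in["frame","mould","mallet","mallet_head","tray","jar","loupe","bench_block"]:
        print(q,[(round(d["conf"],2),np.round(d["centre"]).tolist(),int(d["pixels"].sum())) for d in outline_of(n,q)])
o=observe();print(o["tool_pos"],o["tcp_rot"],o["time"])
E
```

```text
pics
top {'fx': 446.6414152945438, 'fy': 446.6414152945438, 'cx': 324.47635195101145, 'cy': 200.2076157686157, 'world_to_cam': [[-0.01, -1.0, -0.023, 0.011], [0.981, -0.014, 0.195, -0.558], [-0.196, -0.021, 0.98, -0.826], [0.0, 0.0, 0.0, 1.0]]}
frame [(0.89, [402.0, 316.0], 1378), (0.59, [340.0, 221.0], 1303)]
mould [(0.8, [344.0, 209.0], 856), (0.8, [285.0, 250.0], 830)]
mallet [(0.86, [440.0, 212.0], 1112)]
mallet_head [(0.6, [438.0, 212.0], 1301)]
tray [(0.7, [219.0, 171.0], 4802), (0.7, [344.0, 210.0], 876), (0.2, [440.0, 215.0], 1182)]
jar [(0.67, [375.0, 116.0], 650), (0.59, [300.0, 123.0], 878)]
loupe [(0.76, [328.0, 293.0], 341), (0.37, [444.0, 212.0], 1424)]
bench_block [(0.55, [297.0, 127.0], 853)]
side {'fx': 377.06236956992416, 'fy': 377.06236956992416, 'cx': 321.7993131405751, 'cy': 204.63285794687312, 'world_to_cam': [[0.992, -0.124, -0.023, -0.571], [0.081, 0.481, 0.873, -0.122], [-0.097, -0.868, 0.487, -0.784], [0.0, 0.0, 0.0, 1.0]]}
frame [(0.73, [308.0, 242.0], 1011), (0.56, [212.0, 287.0], 2021)]
mould [(0.91, [309.0, 231.0], 447), (0.62, [272.0, 215.0], 403)]
mallet [(0.6, [319.0, 301.0], 2274)]
mallet_head [(0.67, [320.0, 305.0], 2283)]
tray [(0.73, [334.0, 187.0], 1657)]
jar [(0.92, [417.0, 250.0], 849)]
loupe [(0.61, [236.0, 243.0], 294), (0.19, [413.0, 251.0], 844)]
bench_block [(0.8, [387.0, 215.0], 521)]
[0.17656912 0.52090721 0.19867117] [3.14146575e+00 2.50743732e-05 2.81480279e+00] 0.9
```

```bash
python3 - <<'E'
import cv2
a=cv2.imread("pics/top0.png")[80:350,150:500]; cv2.imwrite("pics/top0c.png",cv2.resize(a,None,fx=2.2,fy=2.2,interpolation=cv2.INTER_CUBIC))
a=cv2.imread("pics/side0.png")[140:360,150:470]; cv2.imwrite("pics/side0c.png",cv2.resize(a,None,fx=2.4,fy=2.4,interpolation=cv2.INTER_CUBIC))
E
```

```text
(no output)
```

View pics/top0c.png

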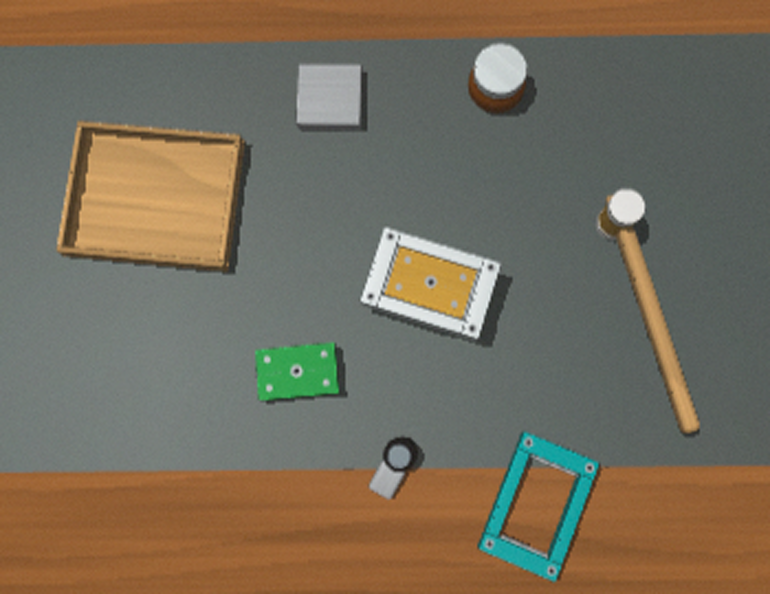

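View pics/side0c.png

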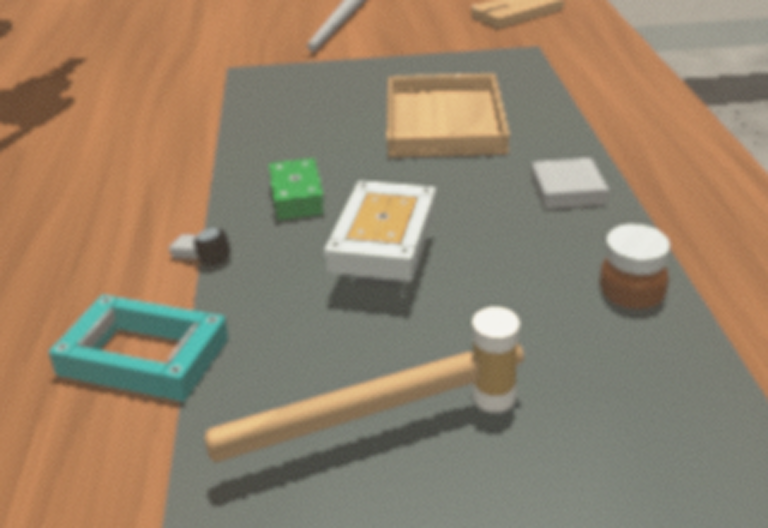

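The pictures show the following, in top-camera pixels:
- The brass mould in its aluminium frame is at about (345,209).
- Look-alikes for the mould or frame are the green block at (285,250) and the turquoise frame at (402,316). I choose the brass one in the white-grey frame.
- The mallet's top face is at (435,174) and its handle end at (463,273).
- The tray is at (219,171), the jar at (376,115), the bench block at (300,123) and the loupe at (331,286).

The crop already confirms brass in aluminium. Next I'll measure.

```bash
cat > h.py <<'E'
import numpy as np,cv2
from bench import *
def onz(n,px,z):
    m=camera_model(n);T=np.array(m["world_to_cam"]);R,t=T[:3,:3],T[:3,3]
    px=np.atleast_2d(px).astype(float)
    d=np.c_[(px[:,0]-m["cx"])/m["fx"],-(px[:,1]-m["cy"])/m["fy"],-np.ones(len(px))]@R
    c=-R.T@t
    return (c+d*((z-c[2])/d[:,2])[:,None])[:,:2]
def rect(n,mask,z):
    ys,xs=np.nonzero(mask);p=onz(n,np.c_[xs,ys],z)
    (c,s,a)=cv2.minAreaRect((p*1000).astype(np.float32))
    if s[0]<s[1]: a+=90;s=s[::-1]
    return np.round(c,1),np.round(s,1),round((a+90)%180-90,1)   # mm, long-axis yaw deg
def blob(n,im,sel,seed,box):
    m=np.zeros(im.shape[:2],np.uint8);x0,y0,x1,y1=box
    m[y0:y1,x0:x1]=sel[y0:y1,x0:x1]
    k,l,st,c=cv2.connectedComponentsWithStats(m);i=1+np.argmax(st[1:,4]);return l==i
E
python3 - <<'E'
from h import *
im=cv2.imread("pics/top0.png");hsv=cv2.cvtColor(im,cv2.COLOR_BGR2HSV);h,s,v=cv2.split(hsv)
for th in(170,195,215):
    w=(v>th)&(s<50)
    print(th,"frame",rect("top",blob("top",im,w,0,(305,175,390,245)),.05),"head",rect("top",blob("top",im,w,0,(415,160,450,190)),.07))
br=(s>100)&(v>150)&(h<30)
print("mould",rect("top",blob("top",im,br,0,(305,175,390,245)),.05))
print("handle",rect("top",blob("top",im,br,0,(425,180,475,285)),.043))
print("tray",rect("top",blob("top",im,(s>60)&(v>60)&(h<30),0,(170,125,270,210)),.024))
im2=cv2.imread("pics/side0.png");h,s,v=cv2.split(cv2.cvtColor(im2,cv2.COLOR_BGR2HSV))
for th in(180,205,220):
    w=(v>th)&(s<50)
    print(th,"side frame",rect("side",blob("side",im2,w,0,(280,205,340,260)),.05),"head",rect("side",blob("side",im2,w,0,(340,262,372,285)),.07))
print("mould s",rect("side",blob("side",im2,(s>100)&(v>150)&(h<30),0,(280,205,340,260)),.05))
for n,q,z in(("jar","top",.05),):pass
print("jar",onz("top",[[376,111]],.05),"block",onz("top",[[300,123]],.019),"loupe",onz("top",[[331,286],[326,300]],.02),"green",onz("top",[[285,248]],.024),"turq",onz("top",[[395,310]],.024))
E
```

```text
170 frame (array([543. , -37.1]), array([109.9,  70.9]), 71.6) head (array([ 605.3, -211.8]), array([30.4, 29.1]), -3.1)
195 frame (array([542.8, -37.2]), array([109.1,  70.1]), 71.5) head (array([ 605.2, -211.8]), array([29.3, 26.2]), 89.1)
215 frame (array([543.3, -37.3]), array([108.1,  69. ]), 71.6) head (array([ 605.8, -212.2]), array([27.5, 27.1]), 41.9)
mould (array([543.1, -37.1]), array([72.3, 45.4]), 71.7)
handle (array([ 500. , -239.7]), array([185.5,  13.6]), 14.7)
tray (array([635.8, 224.9]), array([164.4, 134.2]), 83.8)
180 side frame (array([546.1, -38.8]), array([113.3,  72.4]), 71.3) head (array([ 608.6, -214.1]), array([31.4, 30.6]), -8.8)
205 side frame (array([546.2, -38.5]), array([110.1,  70.4]), 71.2) head (array([ 608., -214.]), array([30.6, 30.1]), 81.2)
220 side frame (array([546.3, -38.6]), array([108. ,  68.5]), 71.2) head (array([ 608.2, -212.8]), array([29.8, 28.1]), -8.7)
mould s (array([546. , -39.1]), array([67.3, 43.6]), 71.5)
jar [[ 0.74505454 -0.10424645]] block [[0.73392133 0.05495394]] loupe [[ 0.39215027 -0.00670516]
 [ 0.36523738  0.00346682]] green [[0.46787718 0.08450681]] turq [[ 0.34510859 -0.13036175]]
```

```bash
cat >> h.py <<'E'
def delta(x,y,z,yaw):
    "mm, deg target of TCP -> tool-axes move (m), turn (rad) for tool-x yaw mod 180"
    o=observe();p=o["tool_pos"];w=o["tcp_rot"][2];d=np.array([x,y,z])/1000-p
    t=((w-np.radians(yaw))+np.pi/2)%np.pi-np.pi/2
    print("t",o["time"],"tcp mm",np.round(p*1000,1),"yaw",round(np.degrees(w),2),"rp",np.round(o["tcp_rot"][:2],4),"move",np.round([d@[np.cos(w),np.sin(w),0],d@[np.sin(w),-np.cos(w),0],-d[2]],4),"turn",round(t,3),"q",np.round(o["joints"],2),"F",np.round(o["ft_force"],1))
E
echo '{"ticks":[[-0.04, -0.039, 0, 0], [-0.04, -0.039, 0, 0], [-0.04, -0.039, 0, 0], [-0.04, -0.039, 0, 0], [-0.04, -0.039, 0, 0], [-0.04, -0.039, 0, 0], [-0.04, -0.039, 0, 0], [-0.04, -0.039, 0, 0], [-0.04, -0.039, 0, 0], [-0.04, -0.039, 0, 0], [-0.04, -0.039, 0, 0], [-0.04, -0.039, 0, 0]]}' > m.json && python3 -m jog m.json 0.06
python3 -c "from h import *;delta(558.1,-225.7,16,194.7)"
```

```text
time: 2.4
tool_pos: [0.4816, -0.0782, 0.1989]
tcp_rot: [3.141, 0.001, 2.814]
ft_force: [1.0, 0.0, 0.3]
grip_width: 0.0601
finger_force: 0.0
t 2.4 tcp mm [481.6 -78.2 198.9] yaw 161.25 rp [3.1411e+00 9.0000e-04] move [-0.1198 -0.1151  0.1829] turn -0.584 q [-0.28 -0.05  1.51  0.    1.68 -1.52] F [1.  0.  0.3]
```

```bash
echo '{"ticks":[[-0.04, -0.0384, 0, 0], [-0.04, -0.0384, 0, 0], [-0.04, -0.0384, 0, 0], [0, 0, 0.02, -0.146], [0, 0, 0.02, -0.146], [0, 0, 0.02, -0.146], [0, 0, 0.02, -0.146], [0, 0, 0, 0], [0, 0, 0, 0]]}' > m.json && python3 -m jog m.json 0.06
python3 -c "from h import *;delta(558.1,-225.7,16,194.7)"
```

```text
time: 3.52
tool_pos: [0.558, -0.2242, 0.1195]
tcp_rot: [-3.141, 0.001, -2.886]
ft_force: [-0.8, -0.1, 0.1]
grip_width: 0.0601
finger_force: 0.0
t 3.525 tcp mm [ 558.  -224.2  119.5] yaw -165.38 rp [-3.1409e+00  1.0000e-03] move [ 0.0003 -0.0015  0.1035] turn -0.001 q [-0.48  0.23  1.37  0.    1.54 -2.3 ] F [-0.8 -0.1  0.1]
```

```bash
echo '{"ticks":[[0, -0.0015, 0.035, 0], [0, 0, 0.035, 0], [0, 0, 0.0335, 0], [0, 0, 0, 0], [0, 0, 0, 0]]}' > m.json && python3 -m jog m.json 0.06
echo '{"ticks":[[0, 0, 0, 0], [0, 0, 0, 0], [0, 0, 0, 0], [0, 0, 0, 0], [0, 0, 0, 0]]}' > m.json && python3 -m jog m.json 0.0
python3 -c "from h import *;delta(558.1,-225.7,16,194.7)"
```

```text
time: 4.15
tool_pos: [0.5595, -0.2262, 0.0175]
tcp_rot: [-3.139, 0.003, -2.885]
ft_force: [-0.2, -0.3, 0.8]
grip_width: 0.0599
finger_force: 0.0
time: 4.78
tool_pos: [0.5579, -0.2254, 0.015]
tcp_rot: [3.141, -0.0, -2.884]
ft_force: [-0.6, 0.1, -0.0]
grip_width: 0.0008
finger_force: 0.0
t 4.775 tcp mm [ 557.9 -225.4   15. ] yaw -165.27 rp [ 3.1414 -0.    ] move [-0.0001 -0.0003 -0.001 ] turn 0.001 q [-0.48  0.3   1.49  0.    1.35 -2.31] F [-0.6  0.1 -0. ]
```

```bash
python3 - <<'E'
from h import *
a=camera("side");b=camera("top")
cv2.imwrite("pics/m1.png",np.vstack([cv2.resize(a[200:360,170:450],(560,320)),cv2.resize(b[120:300,360:520],(320,360)).repeat(1,1) if 0 else cv2.resize(b[140:290,340:620],(560,300))])[:,:,::-1])
E
```

```text
(no output)
```

View pics/m1.png

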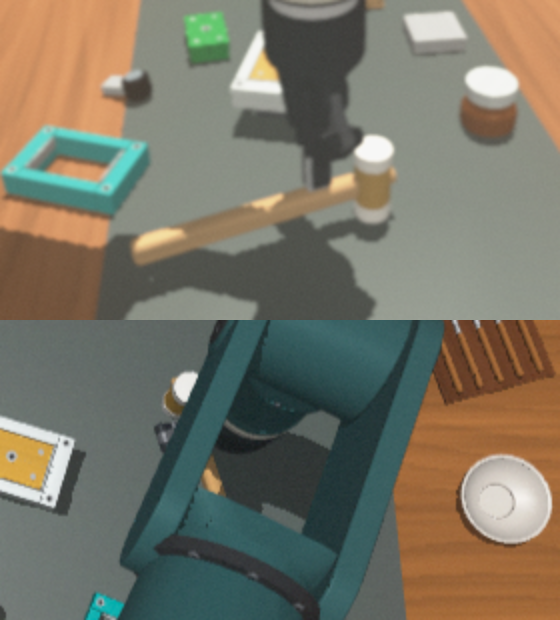

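```bash
python3 - <<'E'
from h import *
im=cv2.cvtColor(camera("side"),cv2.COLOR_RGB2BGR);h,s,v=cv2.split(cv2.cvtColor(im,cv2.COLOR_BGR2HSV))
b=blob("side",im,(v>180)&(s<50),0,(335,255,380,290));print("head",rect("side",b,.07))
hb=blob("side",im,(s>90)&(v>120)&(h<30),0,(230,270,345,335));print("handle",rect("side",hb,.043))
def prj(n,P):
    m=camera_model(n);c=(np.array(m["world_to_cam"])@np.r_[P,1])[:3];return np.round([m["cx"]+m["fx"]*c[0]/-c[2],m["cy"]-m["fy"]*c[1]/-c[2]],1)
for P in[(.558,-.2255,.015),(.558,-.2255,.035),(.558,-.2255,.07),(.558,-.2255,.15),(.5065,-.213,.07),(.414,-.263,.035)]:print(P,prj("side",P),prj("top",P))
cv2.imwrite("pics/m2.png",cv2.resize(im[190:340,230:400],None,fx=4,fy=4,interpolation=cv2.INTER_CUBIC))
E
```

```text
head (array([ 608. , -218.4]), array([43.1, 29.3]), 55.0)
handle (array([ 502.5, -248.6]), array([184.4,  27.7]), 15.0)
(0.558, -0.2255, 0.015) [327.5 306.8] [436.7 202.5]
(0.558, -0.2255, 0.035) [327.4 297.8] [439.  200.6]
(0.558, -0.2255, 0.07) [327.  281.5] [443.1 197.1]
(0.558, -0.2255, 0.15) [326.1 240.5] [453.9 187.9]
(0.5065, -0.213, 0.07) [294.6 279.6] [438.2 223.6]
(0.414, -0.263, 0.035) [237.7 324.6] [462.8 273.1]
```

View pics/m2.png

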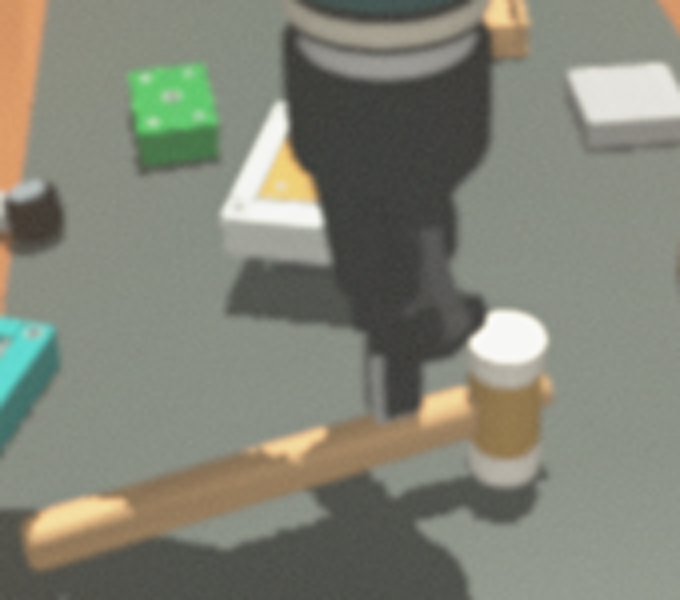

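```bash
echo '{"ticks":[[0, 0, -0.04, 0], [0, 0, -0.04, 0], [0, 0, -0.02, 0], [0, 0, 0, 0]]}' > m.json && python3 -m jog m.json 
python3 - <<'E'
from h import *
a=camera("side");b=camera("top")
cv2.imwrite("pics/m3.png",np.vstack([cv2.resize(a[130:340,200:410],(600,600))[:,:],])[:,:,::-1])
cv2.imwrite("pics/m3t.png",b[:,:,::-1])
im=cv2.cvtColor(a,cv2.COLOR_RGB2BGR);h,s,v=cv2.split(cv2.cvtColor(im,cv2.COLOR_BGR2HSV))
print("head",rect("side",blob("side",im,(v>205)&(s<50),0,(335,255,380,290)),.07))
print("handle",rect("side",blob("side",im,(s>90)&(v>120)&(h<30),0,(230,270,345,335)),.043))
delta(558,-225,16,194.7)
E
```

```text
time: 5.42
tool_pos: [0.5593, -0.2262, 0.1176]
tcp_rot: [-3.138, 0.004, -2.884]
ft_force: [-0.8, 0.2, -0.1]
grip_width: 0.0002
finger_force: 0.0
head (array([ 608.7, -214.1]), array([31.4, 30.6]), -8.8)
handle (array([ 502.6, -247.8]), array([183.9,  26.5]), 15.5)
t 5.525 tcp mm [ 557.5 -225.2  114.1] yaw -165.26 rp [ 3.1406e+00 -1.0000e-03] move [-0.0005  0.0001  0.0981] turn 0.001 q [-0.48  0.23  1.37  0.    1.54 -2.31] F [-0.8 -0.1  0.3]
```

View pics/m3.png

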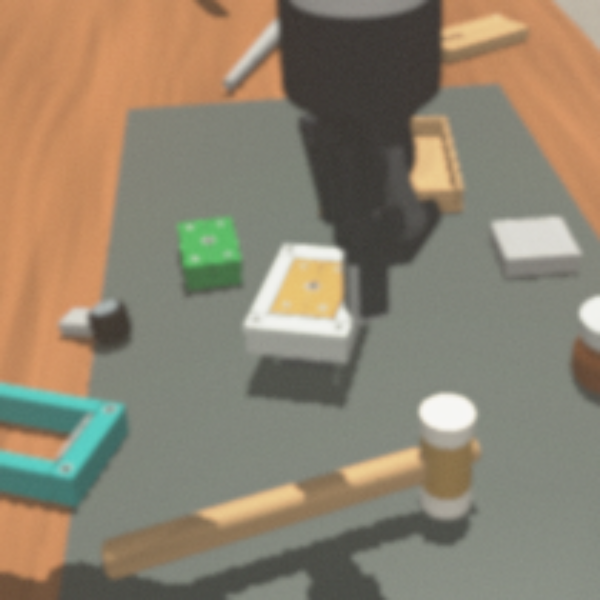

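```bash
python3 - <<'E'
import cv2
a=cv2.imread("pics/m3t.png")[100:300,330:530]
cv2.imwrite("pics/m3tc.png",cv2.convertScaleAbs(cv2.resize(a,(600,600),interpolation=cv2.INTER_CUBIC),alpha=1.5,beta=20))
E
```

```text
(no output)
```

View pics/m3tc.png

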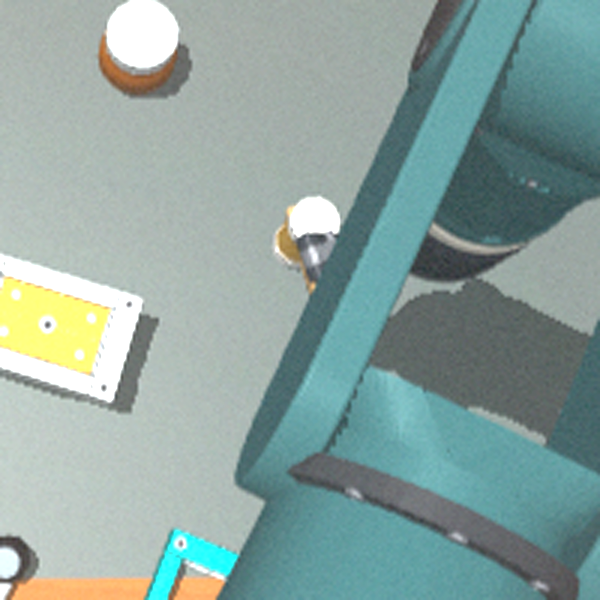

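```bash
python3 - <<'E'
from h import *
def ray(n,px):
    a=onz(n,px,0.)[0];b=onz(n,px,.3)[0];p=np.r_[a,0];d=np.r_[b,.3]-p;return p,d/np.linalg.norm(d)
def tri(a,b):
    p,d=ray("top",a);q,e=ray("side",b);A=np.c_[d,-e];s=np.linalg.lstsq(A,q-p,rcond=None)[0];u,w=p+s[0]*d,q+s[1]*e
    return np.round(1000*(u+w)/2,1),np.round(1000*np.linalg.norm(u-w),1)
print("now",tri((435,182),(350.5,205)))
print("tip on plane y? side tip:",[(z,onz("side",(330.5,239.2),z)) for z in(.114,.13,.15)])
print("tip earlier",[(z,onz("side",(328.8,293.8),z)) for z in(.015,.045)])
print("flange",tri((480,183),(200+360*.35,130+90*.35)))
E
```

```text
now (array([ 582.2, -188. ,  182.2]), np.float64(40.6))
tip on plane y? side tip: [(0.114, array([[ 0.57213728, -0.17113877]])), (0.13, array([[ 0.56896186, -0.19428749]])), (0.15, array([[ 0.56499258, -0.22322339]]))]
tip earlier [(0.015, array([[ 0.56449335, -0.19465747]])), (0.045, array([[ 0.56032152, -0.2271729 ]]))]
flange (array([ 548.1, -230.2,  277.5]), np.float64(23.3))
```

```bash
python3 - <<'E'
from h import *
for z in(.06,.08,.1,.12):print(z,onz("top",(422.5,197.5),z)[0],onz("top",(435,182),z+.099)[0],"side knuckle",onz("side",(347.5,267.5),z)[0],onz("side",(350.5,205),z+.099)[0])
o=observe();print(o)
E
```

```text
0.06 [ 0.55980164 -0.18796116] [ 0.56693357 -0.19107528] side knuckle [ 0.59949517 -0.18321084] [ 0.61178942 -0.13971213]
0.08 [ 0.55575228 -0.18392814] [ 0.56216889 -0.18643481] side knuckle [ 0.59472284 -0.20779389] [ 0.60473978 -0.17476858]
0.1 [ 0.55170293 -0.17989511] [ 0.55740421 -0.18179434] side knuckle [ 0.5899505  -0.23237695] [ 0.59769014 -0.20982503]
0.12 [ 0.54765358 -0.17586208] [ 0.55263953 -0.17715386] side knuckle [ 0.58517817 -0.25696   ] [ 0.59064051 -0.24488148]
{'time': 5.525, 'joints': array([-4.78268144e-01,  2.31769035e-01,  1.37383740e+00,  8.14831625e-05,
        1.53741088e+00, -2.30631599e+00]), 'dq': array([0.00190989, 0.01558066, 0.02491817, 0.00093019, 0.00299956,
       0.00022945]), 'joint_efforts': array([ 1.23160786e-02, -4.19942343e+01, -3.16920233e+01,  5.39954508e-04,
       -2.65812065e-02,  1.91052567e-05]), 'tool_pos': array([ 0.5575125 , -0.22523456,  0.11406124]), 'tcp_rot': array([ 3.14057637e+00, -1.00171798e-03, -2.88434340e+00]), 'ft_force': array([-0.79366785, -0.10789082,  0.25318606]), 'torque': array([-0.0031916 , -0.03361528, -0.03474878]), 'finger_force': 0.0, 'grip_width': -0.00016422360004953742}
```

The shut fingers' tip shows at side pixel (330,239). That is about 30 mm higher than the reported TCP would put it. The miss fits this: the fingers closed just above the handle. I'll probe downward with open fingers and watch the force and the picture.

```bash
echo '{"ticks":[[0, 0, 0, 0], [0, 0, 0.03, 0], [0, 0, 0.03, 0], [0, 0, 0.02, 0], [0, 0, 0.01, 0], [0, 0, 0.004, 0], [0, 0, 0.004, 0], [0, 0, 0.004, 0], [0, 0, 0, 0]]}' > m.json && python3 -m jog m.json 0.045
python3 - <<'E'
from h import *
delta(558,-225,16,194.7)
a=camera("side")
cv2.imwrite("pics/m4.png",cv2.resize(a[190:340,230:400],(680,600))[:,:,::-1])
E
```

```text
time: 6.65
tool_pos: [0.558, -0.2255, 0.0132]
tcp_rot: [-3.142, 0.0, -2.884]
ft_force: [0.2, 0.1, -0.6]
grip_width: 0.0446
finger_force: 0.0
t 6.65 tcp mm [ 558.  -225.5   13.2] yaw -165.26 rp [-3.1415e+00  2.0000e-04] move [-0.0001  0.0005 -0.0028] turn 0.001 q [-0.48  0.3   1.49  0.    1.34 -2.31] F [ 0.2  0.1 -0.6]
```

View pics/m4.png

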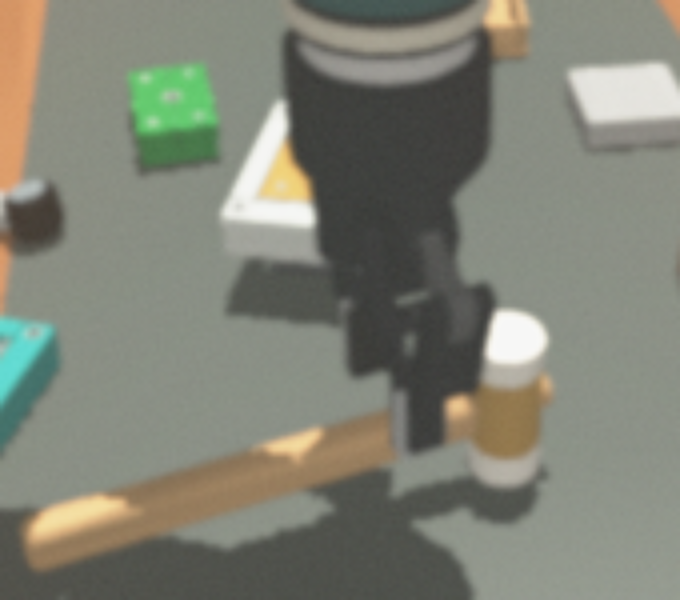

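The fingers now straddle the handle, but their tips sit at about z = 45 mm (near tip at pixel (335,302)), while the reported TCP is 13 mm. So the real tips are about 30 mm above the reported TCP. I'll go down in small steps.

```bash
echo '{"ticks":[[0, 0, 0.006, 0], [0, 0, 0.006, 0], [0, 0, 0.005, 0], [0, 0, 0, 0]]}' > m.json && python3 -m jog m.json 0.045; echo '{"ticks":[[0, 0, 0.004, 0], [0, 0, 0.003, 0], [0, 0, 0, 0]]}' > m.json && python3 -m jog m.json
```

```text
time: 7.2
tool_pos: [0.5574, -0.2252, -0.0048]
tcp_rot: [3.14, -0.001, -2.884]
ft_force: [-0.5, -0.3, 0.2]
grip_width: 0.0453
finger_force: 0.0
time: 7.58
tool_pos: [0.5577, -0.2253, -0.0113]
tcp_rot: [3.141, -0.0, -2.884]
ft_force: [-0.8, -0.2, -0.4]
grip_width: 0.045
finger_force: 0.0
```

```bash
echo '{"ticks":[[0, 0, 0, 0], [0, 0, 0, 0], [0, 0, 0, 0], [0, 0, 0, 0]]}' > m.json && python3 -m jog m.json 0.0; echo '{"ticks":[[0, 0, -0.01, 0], [0, 0, -0.03, 0], [0, 0, -0.04, 0], [0, 0, -0.02, 0], [0, 0, 0, 0], [0, 0, 0, 0]]}' > m.json && python3 -m jog m.json 
python3 - <<'E'
from h import *
delta(558,-225,16,194.7)
a=camera("side");b=camera("top")
cv2.imwrite("pics/m5.png",np.hstack([cv2.resize(a[170:330,230:400],(400,376)),cv2.resize(b[100:260,340:510],(400,376))])[:,:,::-1])
cv2.imwrite("pics/m5s.png",a[:,:,::-1])
cv2.imwrite("pics/m5t.png",b[:,:,::-1])
E
```

```text
time: 8.07
tool_pos: [0.5582, -0.2257, -0.0106]
tcp_rot: [-3.141, 0.001, -2.884]
ft_force: [0.3, -0.5, 2.2]
grip_width: 0.0147
finger_force: 60.3
time: 8.82
tool_pos: [0.5569, -0.2249, 0.0874]
tcp_rot: [3.139, -0.002, -2.884]
ft_force: [-0.6, 0.6, -2.9]
grip_width: 0.0146
finger_force: 59.9
t 8.825 tcp mm [ 556.9 -224.9   87.4] yaw -165.26 rp [ 3.1393e+00 -2.4000e-03] move [-0.001  -0.0004  0.0714] turn 0.001 q [-0.48  0.25  1.41  0.    1.49 -2.31] F [-0.6  0.6 -2.9]
```

View pics/m5.png

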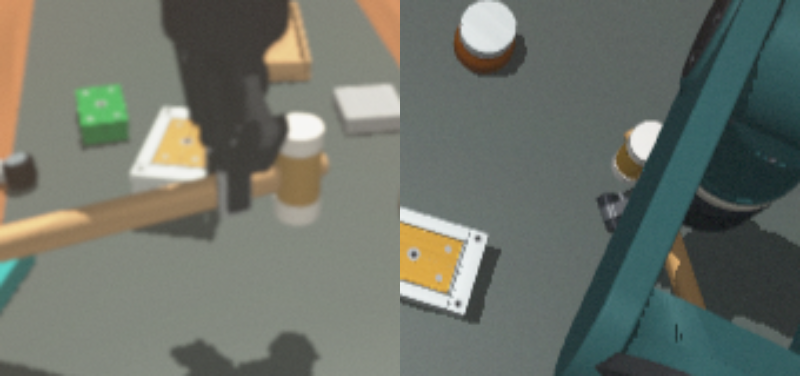

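```bash
echo '{"ticks":[[0, 0, 0, 0.1445], [0, 0, 0, 0.1445], [0, 0, 0, 0.1445], [0, 0, 0, 0.1445], [0, 0, 0, 0]]}' > m.json && python3 -m jog m.json; python3 -c "from h import *;delta(478.4,-78.1,54,161.6)"
```

```text
time: 9.55
tool_pos: [0.5572, -0.225, 0.0875]
tcp_rot: [3.141, -0.003, 2.823]
ft_force: [-0.3, -0.2, -2.9]
grip_width: 0.0144
finger_force: 59.8
t 9.55 tcp mm [ 557.2 -225.    87.5] yaw 161.72 rp [ 3.1409e+00 -2.9000e-03] move [0.1209 0.1148 0.0335] turn 0.002 q [-0.48  0.25  1.41  0.    1.49 -1.73] F [-0.3 -0.2 -2.9]
```

```bash
echo '{"ticks":[[0.0302, 0.0287, 0, 0], [0.0302, 0.0287, 0, 0], [0.0302, 0.0287, 0, 0], [0.0303, 0.0287, 0, 0], [0, 0, 0.015, 0], [0, 0, 0, 0], [0, 0, 0, 0]]}' > m.json && python3 -m jog m.json; python3 - <<'E'
from h import *
delta(478.4,-78.1,54,161.6)
fz=observe()["tool_pos"][2]+.0105+.070; print("head top z",fz)
for n in("side","top"):
    im=cv2.cvtColor(camera(n),cv2.COLOR_RGB2BGR);cv2.imwrite(f"pics/a1{n}.png",im);h,s,v=cv2.split(cv2.cvtColor(im,cv2.COLOR_BGR2HSV))
    box=(280,180,350,235) if n=="side" else (345,185,420,250)
    m=camera_model(n);c=(np.array(m["world_to_cam"])@[.5258,-.0939,fz,1]);px=[m["cx"]+m["fx"]*c[0]/-c[2],m["cy"]-m["fy"]*c[1]/-c[2]];print(n,"expect px",np.round(px))
    x,y=map(int,px); mm=blob(n,im,(v>185)&(s<50),0,(x-16,y-16,x+16,y+10));print(rect(n,mm,fz),mm.sum())
a,b=cv2.imread("pics/a1side.png"),cv2.imread("pics/a1top.png")
cv2.imwrite("pics/a1.png",np.hstack([cv2.resize(a[160:280,250:370],(400,400)),cv2.resize(b[150:270,300:420],(400,400))]))
E
```

```text
time: 10.42
tool_pos: [0.4798, -0.0793, 0.0738]
tcp_rot: [-3.141, -0.0, 2.82]
ft_force: [0.2, 0.9, -3.1]
grip_width: 0.0149
finger_force: 59.7
t 10.425 tcp mm [479.8 -79.3  73.8] yaw 161.6 rp [-3.1414e+00 -4.0000e-04] move [0.0016 0.0007 0.0198] turn -0.0 q [-0.28  0.01  1.71 -0.    1.43 -1.53] F [ 0.2  0.9 -3.1]
head top z 0.1543329572678132
side expect px [299. 199.]
(array([528.9, -96.5]), array([33.9, 31.4]), 80.5) 146
top expect px [380. 207.]Traceback (most recent call last):
  File "<stdin>", line 8, in <module>
  File "h.py", line 17, in blob
    k,l,st,c=cv2.connectedComponentsWithStats(m);i=1+np.argmax(st[1:,4]);return l==i
                                                     ~~~~~~~~~^^^^^^^^^^
    return _wrapfunc(a, 'argmax', axis=axis, out=out, **kwds)
    return bound(*args, **kwds)
ValueError: attempt to get argmax of an empty sequence
```

```bash
echo '{"ticks":[[0.001, 0.002, 0.013, 0], [0, 0, 0.01, 0], [0, 0, 0.005, 0], [0, 0, 0, 0], [0, 0, 0, 0]]}' > m.json && python3 -m jog m.json; for i in 1 2; do echo '{"ticks":[[0, 0, 0.0015, 0], [0, 0, 0, 0]]}' > m.json && python3 -m jog m.json|egrep 'pos|force:'; done
```

```text
time: 11.15
tool_pos: [0.4794, -0.0763, 0.0464]
tcp_rot: [3.141, 0.001, 2.821]
ft_force: [0.7, -0.2, -2.4]
grip_width: 0.0147
finger_force: 59.8
tool_pos: [0.4792, -0.0762, 0.0448]
ft_force: [0.2, -0.1, -2.8]
finger_force: 59.8
tool_pos: [0.479, -0.0761, 0.0429]
ft_force: [-0.4, 0.4, -3.8]
finger_force: 59.8
```

```bash
echo '{"ticks":[[0, 0, 0.0015, 0], [0, 0, 0, 0]]}' > m.json && python3 -m jog m.json|egrep 'pos|force:';echo '{"ticks":[[0, 0, 0.0015, 0], [0, 0, 0, 0]]}' > m.json && python3 -m jog m.json|egrep 'pos|force:'
```

```text
tool_pos: [0.479, -0.0762, 0.0414]
ft_force: [-0.5, 0.3, -2.6]
finger_force: 59.8
tool_pos: [0.479, -0.0762, 0.0399]
ft_force: [-0.7, 0.1, -2.5]
finger_force: 59.8
```

```bash
echo '{"ticks":[[0, 0, 0.0012, 0], [0, 0, 0, 0]]}' > m.json && python3 -m jog m.json|egrep 'pos|ft_force:';echo '{"ticks":[[0, 0, 0.0012, 0], [0, 0, 0, 0]]}' > m.json && python3 -m jog m.json|egrep 'pos|ft_force:'
```

```text
tool_pos: [0.4792, -0.0762, 0.0393]
ft_force: [-2.0, 0.6, -0.0]
tool_pos: [0.4794, -0.0763, 0.0383]
ft_force: [-3.4, 0.6, 3.6]
```

```bash
echo '{"ticks":[[0, 0, 0.0012, 0], [0, 0, 0, 0]]}' > m.json && python3 -m jog m.json|egrep 'pos|ft_force:';echo '{"ticks":[[0, 0, 0.001, 0], [0, 0, 0, 0]]}' > m.json && python3 -m jog m.json|egrep 'time|pos|ft_force:'
```

```text
tool_pos: [0.4794, -0.0764, 0.0367]
ft_force: [-1.8, 0.8, 2.8]
time: 13.15
tool_pos: [0.4794, -0.0763, 0.0355]
ft_force: [-2.0, 0.1, 2.5]
```

```bash
echo '{"ticks":[[0, 0, -0.015, 0], [0, 0, -0.015, 0], [0, 0.039, 0, 0], [0, 0.039, 0, 0], [0, 0.039, 0, 0], [0, 0, 0, 0], [0, 0, 0.012, 0], [0, 0, 0.010, 0], [0, 0, 0, 0], [0, 0, 0, 0]]}' > m.json && python3 -m jog m.json|egrep 'time|pos|ft_force:';python3 -c "from h import *;delta(516.4,34.7,39.5,161.6)"
```

```text
time: 14.4
tool_pos: [0.5159, 0.0343, 0.0434]
ft_force: [0.4, -0.5, -3.4]
t 14.4 tcp mm [515.9  34.3  43.4] yaw 161.56 rp [-3.1415e+00 -3.0000e-04] move [-0.0003  0.0006  0.0039] turn -0.001 q [-0.04  0.1   1.67  0.    1.37 -1.29] F [ 0.4 -0.5 -3.4]
```

```bash
echo '{"ticks":[[0, 0, 0.002, 0], [0, 0, 0.0015, 0], [0, 0, 0, 0]]}' > m.json && python3 -m jog m.json|egrep 'pos|ft_force:';echo '{"ticks":[[0, 0, 0.0015, 0], [0, 0, 0.001, 0], [0, 0, 0, 0]]}' > m.json && python3 -m jog m.json|egrep 'pos|ft_force:';echo '{"ticks":[[0, 0, 0.0015, 0], [0, 0, 0, 0]]}' > m.json && python3 -m jog m.json|egrep 'time|pos|ft_force:'
```

```text
tool_pos: [0.5163, 0.0348, 0.0403]
ft_force: [0.4, -0.2, -3.2]
tool_pos: [0.5166, 0.0348, 0.038]
ft_force: [-0.5, 0.5, 1.3]
time: 15.4
tool_pos: [0.5165, 0.0349, 0.0363]
ft_force: [0.7, -0.9, 1.0]
```

```bash
echo '{"ticks":[[0, 0, -0.015, 0], [0, 0, -0.015, 0], [0, -0.039, 0, 0], [0, -0.039, 0, 0], [0, -0.039, 0, 0], [0, 0, 0, 0], [0, 0, 0.013, 0], [0, 0, 0.011, 0], [0, 0, 0.004, 0], [0, 0, 0.0025, 0], [0, 0, 0.002, 0], [0, 0, 0, 0]]}' > m.json && python3 -m jog m.json|egrep 'time|pos|ft_force:'
```

```text
time: 16.9
tool_pos: [0.4796, -0.076, 0.034]
ft_force: [-2.8, 1.1, 0.3]
```

```bash
echo '{"ticks":[[0, 0, -0.015, 0], [0, 0, -0.015, 0], [0, 0.039, 0, 0], [0, 0.039, 0, 0], [0, 0.039, 0, 0], [0, 0, 0, 0], [0, 0, 0.013, 0], [0, 0, 0.011, 0], [0, 0, 0.004, 0], [0, 0, 0.0025, 0], [0, 0, 0.002, 0], [0, 0, 0, 0]]}' > m.json && python3 -m jog m.json|egrep 'time|pos|ft_force:'
```

```text
time: 18.4
tool_pos: [0.5161, 0.0346, 0.0313]
ft_force: [-2.3, -0.6, 0.7]
```

```bash
echo '{"ticks":[[0, 0, -0.015, 0], [0, 0, -0.015, 0], [0, -0.039, 0, 0], [0, -0.039, 0, 0], [0, -0.039, 0, 0], [0, 0, 0, 0], [0, 0, 0.013, 0], [0, 0, 0.010, 0], [0, 0, 0.004, 0], [0, 0, 0.002, 0], [0, 0, 0.002, 0], [0, 0, 0, 0]]}' > m.json && python3 -m jog m.json|egrep 'time|pos|ft_force:';python3 - <<'E'
from h import *
im=camera("side");cv2.imwrite("pics/a2.png",cv2.resize(im[160:300,240:400],(640,560))[:,:,::-1])
E
```

```text
time: 19.9
tool_pos: [0.4792, -0.0758, 0.0305]
ft_force: [-2.9, 2.3, 4.3]
```

View pics/a2.png

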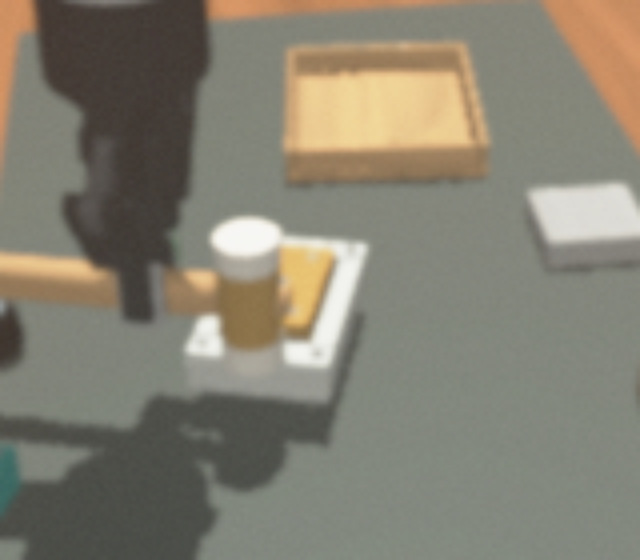

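The mallet stands on rim A (head at crop (245,300)) with its edge clear of the mould, which now stands proud. I'll go on tapping in turn.

```bash
echo '{"ticks":[[0, 0, -0.015, 0], [0, 0, -0.015, 0], [0, 0.039, 0, 0], [0, 0.039, 0, 0], [0, 0.039, 0, 0], [0, 0, 0, 0], [0, 0, 0.013, 0], [0, 0, 0.010, 0], [0, 0, 0.005, 0], [0, 0, 0.0025, 0], [0, 0, 0.0015, 0], [0, 0, 0, 0]]}' > m.json && python3 -m jog m.json|egrep 'time|pos|ft_force:'
```

```text
time: 21.45
tool_pos: [0.5163, 0.0344, 0.0287]
ft_force: [-3.6, -0.5, 4.3]
```

```bash
echo '{"ticks":[[0, 0, -0.015, 0], [0, 0, -0.015, 0], [0, -0.039, 0, 0], [0, -0.039, 0, 0], [0, -0.039, 0, 0], [0, 0, 0, 0], [0, 0, 0.013, 0], [0, 0, 0.010, 0], [0, 0, 0.004, 0], [0, 0, 0.0025, 0], [0, 0, 0.0015, 0], [0, 0, 0, 0]]}' > m.json && python3 -m jog m.json|egrep 'time|pos|ft_force:'
```

```text
time: 22.95
tool_pos: [0.4795, -0.0758, 0.0275]
ft_force: [-3.5, 2.3, 3.3]
```

```bash
echo '{"ticks":[[0, 0, -0.015, 0], [0, 0, -0.015, 0], [0, 0.039, 0, 0], [0, 0.039, 0, 0], [0, 0.039, 0, 0], [0, 0, 0, 0], [0, 0, 0.013, 0], [0, 0, 0.010, 0], [0, 0, 0.004, 0], [0, 0, 0.0025, 0], [0, 0, 0.002, 0], [0, 0, 0, 0]]}' > m.json && python3 -m jog m.json|egrep 'time|pos|ft_force:'
```

```text
time: 24.45
tool_pos: [0.516, 0.0348, 0.025]
ft_force: [0.3, -0.9, -2.5]
```

```bash
echo '{"ticks":[[0, 0, -0.02, 0], [0, 0, -0.025, 0], [-0.0244, -0.0467, 0, 0], [-0.0244, -0.0467, 0, 0], [-0.0244, -0.0467, 0, 0], [-0.0244, -0.0467, 0, 0], [-0.0244, -0.0467, 0, 0], [0, 0, 0.01, -0.1445], [0, 0, 0.01, -0.1445], [0, 0, 0.01, -0.1445], [0, 0, 0.01, -0.1445], [0, 0, 0, 0]]}' > m.json && python3 -m jog m.json|egrep 'time|pos|ft_force:';python3 - <<'E'
from h import *
delta(558,-225.5,-10.5,194.7)
im=camera("top");cv2.imwrite("pics/a3.png",im[:,:,::-1]);im=im[:,:,::-1];h,s,v=cv2.split(cv2.cvtColor(im.copy(),cv2.COLOR_BGR2HSV))
for z in(.024,.037):print("frame",z,rect("top",blob("top",im,(v>185)&(s<50),0,(305,175,390,250)),z))
print("mould",rect("top",blob("top",im,(s>100)&(v>150)&(h<30),0,(305,175,390,245)),.05))
b=camera("side")
cv2.imwrite("pics/a3.png",np.hstack([cv2.resize(b[160:300,250:400],(400,373)),cv2.resize(im[:,:,::-1][140:280,290:440],(400,373))])[:,:,::-1])
E
```

```text
time: 25.95
tool_pos: [0.5572, -0.2248, 0.0287]
ft_force: [0.9, 0.2, -3.2]
t 25.95 tcp mm [ 557.2 -224.8   28.7] yaw -165.35 rp [ 3.1395e+00 -2.3000e-03] move [-0.0005 -0.0009  0.0392] turn -0.001 q [-0.48  0.29  1.48 -0.    1.38 -2.3 ] F [ 0.9  0.2 -3.2]
frame 0.024 (array([543.5, -37.4]), array([109.8,  70.8]), 71.0)
frame 0.037 (array([541.2, -37.1]), array([108.2,  69.8]), 71.0)
mould (array([542.7, -36.9]), array([72.4, 45.2]), 70.6)
```

View pics/a3.png

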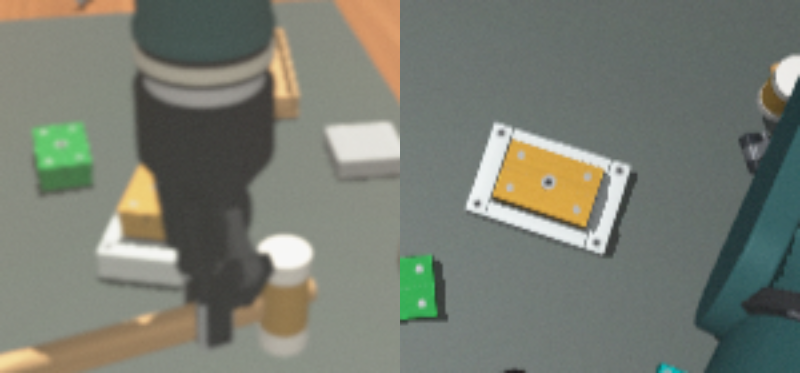

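The frame lies flat (its 110 x 71 mm outline fits z = 24 mm) and the mould stands bare on the block at the top-view crop's (548,182). That used the last of my picture views. Next I'll set the mallet down at its old spot.

```bash
echo '{"ticks":[[-0.0005, -0.0009, 0.015, 0], [0, 0, 0.012, 0], [0, 0, 0.007, 0], [0, 0, 0.002, 0], [0, 0, 0, 0]]}' > m.json && python3 -m jog m.json|egrep 'time|pos|ft_force:';echo '{"ticks":[[0, 0, 0.002, 0], [0, 0, 0, 0]]}' > m.json && python3 -m jog m.json|egrep 'time|pos|ft_force:'
```

```text
time: 26.68
tool_pos: [0.559, -0.226, -0.0055]
ft_force: [0.9, -0.5, -2.7]
time: 26.92
tool_pos: [0.559, -0.226, -0.0073]
ft_force: [-0.8, -1.2, -3.4]
```

```bash
echo '{"ticks":[[0, 0, 0.002, 0], [0, 0, 0, 0]]}' > m.json && python3 -m jog m.json|egrep 'time|pos|ft_force:';echo '{"ticks":[[0, 0, 0.0015, 0], [0, 0, 0, 0]]}' > m.json && python3 -m jog m.json|egrep 'time|pos|ft_force:'
```

```text
time: 27.18
tool_pos: [0.5587, -0.2259, -0.0097]
ft_force: [0.8, -0.3, -3.5]
time: 27.42
tool_pos: [0.5591, -0.2261, -0.0105]
ft_force: [-2.2, 0.3, -0.5]
```

```bash
echo '{"ticks":[[0, 0, 0, 0], [0, 0, 0, 0], [0, 0, 0, 0], [0, 0, -0.03, 0], [0, 0, -0.04, 0], [0, 0, -0.04, 0], [0, 0, 0, 0.18], [0, 0, 0, 0.18], [0, 0, 0, 0.18], [0, 0, 0, 0.18], [0, 0, 0, 0.18], [0, 0, 0, 0.18]]}' > m.json && python3 -m jog m.json 0.06|egrep 'time|pos|width|ft_force:';echo '{"ticks":[[0, 0, 0, 0.18], [0, 0, 0, 0.18], [0, 0, 0, 0.18], [0, 0, 0, 0.18], [0, 0, 0, 0.18], [0, 0, 0, 0.18], [0, 0, 0, 0]]}' > m.json && python3 -m jog m.json|egrep 'time|pos|ft_force:'
python3 -c "from h import *;delta(544,-38,-3,71)"
```

```text
time: 28.92
tool_pos: [0.559, -0.226, 0.0991]
ft_force: [-0.1, 1.0, -0.3]
grip_width: 0.06
time: 29.8
tool_pos: [0.5589, -0.226, 0.0991]
ft_force: [0.3, -0.1, -0.8]
t 29.8 tcp mm [ 558.9 -226.    99.1] yaw 71.1 rp [ 3.1414e+00 -1.0000e-04] move [ 0.173  -0.075   0.1021] turn 0.002 q [-0.48  0.24  1.39  0.    1.51 -0.15] F [ 0.3 -0.1 -0.8]
```

```bash
echo '{"ticks":[[0.0433, -0.0188, 0, 0], [0.0433, -0.0188, 0, 0], [0.0433, -0.0188, 0, 0], [0.0432, -0.0188, 0, 0], [0, 0, 0.03, 0], [0, 0, 0.025, 0], [0, 0, 0, 0], [0, 0, 0, 0]]}' > m.json && python3 -m jog m.json|egrep 'time|pos|ft_force:'
python3 - <<'E'
from h import *
delta(544,-38,-3,71)
im=camera("side")[:,:,::-1].copy();h,s,v=cv2.split(cv2.cvtColor(im,cv2.COLOR_BGR2HSV));cv2.imwrite("pics/b1.png",im)
print("mallet head",rect("side",blob("side",im,(v>190)&(s<50),0,(340,262,372,285)),.07))
E
```

```text
time: 30.8
tool_pos: [0.545, -0.038, 0.0451]
ft_force: [0.9, -0.4, 0.4]
t 30.8 tcp mm [545.  -38.   45.1] yaw 71.04 rp [ 3.14e+00 -4.00e-04] move [-0.0003 -0.0009  0.0481] turn 0.001 q [-0.17  0.16  1.6   0.    1.38  0.16] F [ 0.9 -0.4  0.4]
mallet head (array([ 608.6, -215.2]), array([33.3, 31.5]), 79.5)
```

```bash
echo '{"ticks":[[0, -0.0008, 0.015, 0], [0, 0, 0.01, 0], [0, 0, 0.008, 0], [0, 0, 0.004, 0], [0, 0, 0, 0]]}' > m.json && python3 -m jog m.json|egrep 'time|pos|ft_force:';echo '{"ticks":[[0, 0, 0.003, 0], [0, 0, 0, 0]]}' > m.json && python3 -m jog m.json|egrep 'pos|ft_force:';echo '{"ticks":[[0, 0, 0.003, 0], [0, 0, 0, 0]]}' > m.json && python3 -m jog m.json|egrep 'pos|ft_force:'
```

```text
time: 31.48
tool_pos: [0.5432, -0.0375, 0.0065]
ft_force: [-0.3, -0.1, 0.1]
tool_pos: [0.5435, -0.0375, 0.004]
ft_force: [0.3, 0.2, 0.4]
tool_pos: [0.5432, -0.0375, 0.0008]
ft_force: [-0.2, -0.2, 0.3]
```

```bash
echo '{"ticks":[[0, 0, 0.002, 0], [0, 0, 0, 0]]}' > m.json && python3 -m jog m.json|egrep 'pos|ft_force:';echo '{"ticks":[[0, 0, 0, 0], [0, 0, 0, 0], [0, 0, 0, 0]]}' > m.json && python3 -m jog m.json 0.0 |egrep 'time|pos|force|width';echo '{"ticks":[[0, 0, -0.004, 0], [0, 0, -0.006, 0], [0, 0, 0, 0]]}' > m.json && python3 -m jog m.json |egrep 'time|pos|force|width'
```

```text
tool_pos: [0.5433, -0.0375, -0.0012]
ft_force: [-0.9, -0.6, 0.6]
time: 32.6
tool_pos: [0.5439, -0.0376, -0.0006]
ft_force: [1.1, 0.5, 2.0]
grip_width: 0.0444
finger_force: 63.2
time: 32.98
tool_pos: [0.5434, -0.0375, 0.009]
ft_force: [-0.5, -0.0, -4.7]
grip_width: 0.0444
finger_force: 62.6
```

```bash
echo '{"ticks":[[0, 0, -0.03, 0], [0, 0, -0.03, 0], [0.0463, 0.0006, 0, 0], [0.0463, 0.0006, 0, 0], [0.0463, 0.0006, 0, 0], [0.0463, 0.0005, 0, 0], [0.0463, 0.0005, 0, 0], [0.0463, 0.0005, 0, 0], [0, 0, 0, -0.112], [0, 0, 0, -0.111], [0, 0, 0, 0], [0, 0, 0, 0]]}' > m.json && python3 -m jog m.json |egrep 'time|pos|force|width'
python3 - <<'E'
from h import *
delta(637,224,-21,83.8)
fz=observe()["tool_pos"][2]+.001+.05
im=camera("top")[:,:,::-1].copy();h,s,v=cv2.split(cv2.cvtColor(im,cv2.COLOR_BGR2HSV));cv2.imwrite("pics/b2.png",im)
print("frame",rect("top",blob("top",im,(v>185)&(s<50),0,(305,175,390,250)),.024))
E
```

```text
time: 34.48
tool_pos: [0.6369, 0.2238, 0.0685]
ft_force: [0.1, 0.3, -5.3]
grip_width: 0.0444
finger_force: 63.2
t 34.475 tcp mm [636.9 223.8  68.5] yaw 83.65 rp [-3.1408e+00  2.0000e-04] move [0.0002 0.0001 0.0895] turn -0.003 q [0.25 0.42 1.23 0.   1.5  0.36] F [ 0.1  0.3 -5.3]
frame (array([544.3, -37.6]), array([110.2,  71.7]), 70.6)
```

```bash
echo '{"ticks":[[0, 0, 0.03, 0], [0, 0, 0.03, 0], [0, 0, 0.015, 0], [0, 0, 0.008, 0], [0, 0, 0.002, 0], [0, 0, 0, 0]]}' > m.json && python3 -m jog m.json |egrep 'time|pos|ft_force';echo '{"ticks":[[0, 0, 0.0015, 0], [0, 0, 0, 0]]}' > m.json && python3 -m jog m.json |egrep 'time|pos|ft_force';echo '{"ticks":[[0, 0, 0.0015, 0], [0, 0, 0, 0]]}' > m.json && python3 -m jog m.json |egrep 'time|pos|ft_force'
```

```text
time: 35.28
tool_pos: [0.638, 0.2243, -0.0147]
ft_force: [0.1, -0.2, -4.9]
time: 35.52
tool_pos: [0.6374, 0.2241, -0.0169]
ft_force: [0.2, 0.4, -4.3]
time: 35.78
tool_pos: [0.637, 0.224, -0.0191]
ft_force: [-0.3, -1.5, -4.8]
```

```bash
echo '{"ticks":[[0, 0, 0.0012, 0], [0, 0, 0, 0]]}' > m.json && python3 -m jog m.json |egrep 'time|pos|ft_force';echo '{"ticks":[[0, 0, 0.001, 0], [0, 0, 0, 0]]}' > m.json && python3 -m jog m.json |egrep 'time|pos|ft_force'
```

```text
time: 36.02
tool_pos: [0.637, 0.224, -0.0204]
ft_force: [0.1, 0.3, -5.1]
time: 36.28
tool_pos: [0.6371, 0.224, -0.0205]
ft_force: [-1.4, -0.3, -1.3]
```

Contact with the tray floor, as predicted. I'll release and retreat.

```bash
echo '{"ticks":[[0, 0, 0.0005, 0], [0, 0, 0, 0], [0, 0, 0, 0], [0, 0, 0, 0], [0, 0, -0.02, 0], [0, 0, -0.04, 0], [0, 0, -0.05, 0], [0, 0, -0.05, 0], [0, 0, 0, 0]]}' > m.json && python3 -m jog m.json 0.062 |egrep 'time|pos|ft_force|width'; echo '{"ticks":[[-0.05, 0, 0, 0], [-0.05, 0, 0, 0], [-0.05, 0, 0, 0], [-0.05, 0, 0, 0], [0, 0, 0, 0], [0, 0, 0, 0]]}' > m.json && python3 -m jog m.json|egrep 'time|pos'
python3 - <<'E'
from h import *
for n,b1,b2 in(("top",(175,130,265,205),(305,175,390,250)),("side",(310,165,365,205),(280,205,345,270))):
    im=camera(n)[:,:,::-1].copy();h,s,v=cv2.split(cv2.cvtColor(im,cv2.COLOR_BGR2HSV));cv2.imwrite(f"pics/f{n}.png",im)
    d=[x for x in outline_of(n,"mould")]
    for x in d:print(n,round(x["conf"],2),np.round(x["centre"]),rect(n,x["pixels"],.03),"hsv",[int(np.median(c[x["pixels"]])) for c in(h,s,v)])
    for q in("frame","mallet","jar","loupe","bench_block","tray"):print(q,[(round(x["conf"],2),np.round(x["centre"]).tolist()) for x in outline_of(n,q)])
E
```

```text
time: 37.4
tool_pos: [0.6408, 0.225, 0.1479]
ft_force: [0.2, -0.0, 0.2]
grip_width: 0.0619
time: 38.15
tool_pos: [0.6152, 0.0255, 0.1383]
top 0.7 [211. 168.] (array([636.2, 240.5]), array([51.2, 41.2]), -5.9) hsv [22, 171, 240]
frame [(0.62, [382.0, 306.0]), (0.56, [363.0, 214.0]), (0.24, [199.0, 166.0])]
mallet [(0.61, [443.0, 211.0])]
jar [(0.87, [376.0, 116.0])]
loupe [(0.61, [332.0, 290.0])]
bench_block [(0.46, [440.0, 212.0])]
tray [(0.71, [444.0, 210.0])]
side 0.96 [278. 215.] (array([470.7,  58.4]), array([105.8,  45.3]), -85.6) hsv [62, 107, 179]
side 0.9 [332. 189.] (array([634.6, 200.2]), array([103.6,  42.6]), 82.3) hsv [19, 124, 223]
frame [(0.98, [210.0, 285.0]), (0.41, [233.0, 243.0])]
mallet [(0.71, [319.0, 304.0])]
jar [(0.64, [417.0, 253.0]), (0.55, [337.0, 194.0])]
loupe [(0.86, [235.0, 245.0])]
bench_block [(0.94, [387.0, 216.0])]
tray [(0.6, [334.0, 194.0])]
```

```bash
python3 -c "from bench import *;print(sign_off())"
```

```text
the job is handed in; nothing more can be done
None
```

The job is handed in at about 38 s on the robot's clock, with no verdict returned: the frame was tapped free and lies flat, the mallet stands back at its starting place, the brass mould was set down in the tray, and the jar, loupe and bench block are still where they were.

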